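# Scan in a new reagent carton with the hand scanner

## Robot

A 6-joint arm with a two-finger parallel gripper is mounted at the origin on the work surface. World frame = base frame: x ahead of the robot, y to its left, z up, the work surface at z = 0. Lengths are in m, angles in rad, forces in N, time in s.
With the tool pointing down it reaches from about 0.35 to 0.975 m from the base axis. Payload 4.9 kg.
Tool frame: the origin (TCP) lies at the very end of the fingers, on their centre line; the grasp point (between the pads) lies 19 mm behind it; z points along the fingers, x is the direction in which the jaws open and shut, and the axes are right-handed (so a half turn about z gives the same grasp; the last joint's range is limited). The gripper opens to 85 mm and grips with 20 to 120 N. Pads are 22 mm wide; open, the fingers measure 114 mm over their backs; the gripper's body (76 mm by 85 mm) begins 54 mm behind the grasp point. The pads swing forward as they close: fully open they stand 13 mm farther back than shut.
Start: joints at [-1.273, 0.053, 1.613, -0, 1.476, -0.119], TCP at [0.253, -0.571, 0.231] pointing down, gripper open.
Joint ranges: [-3.01, 3.01], [-1.01, 2.22], [0.06, 2.58], [-1.02, 4.17], [0.09, 2.62], [-3.14, 3.14]. Speed limits (rad/s): [2.57, 2.57, 3.14, 3.14, 3.14, 3.14].

## Interface

Orientations are given as a rotation vector (axis times angle).
In Python, from station import ctrl gives the robot as it stands.
- The arm moves only by the shell command python3 -m handwheel 'ROWS' [OPENING] [FORCE]. ROWS is a JSON object of lists of equal length, an entry for each row: "offset": the shift along the world's x, y, z in units of 40 mm (1.0 is 40 mm), a list of three; "roll": the turn about the world's z in units of 6 degrees (1.0 is 6 degrees). A call has exactly 10 rows; each row is the pose to reach, as a shift and turn from the pose commanded when the call began; what a row does not reach only later rows make up. A row lasts 1/10 s, in which the tool goes at most 50 mm and 8.59 degrees, less where a joint would pass 70% of its speed; a pose out of reach is approached as far as the arm can. A call with a gripper value outside its range is refused whole. OPENING is the finger opening in mm, from 0 to 85.4, set as the call begins (- or left out, the last holds). The fingers move at their own pace and stop on an object; FORCE is the grip in N (left out, the last holds). Time passes only in rows, so rows that repeat a pose let the fingers close, or fill a call up. It gives the time, the measured TCP pose, the force and the opening at its end, in the units of the state.
- ctrl.get_obs(): the state, without advancing time (a new reading comes with each control period).
- ctrl.get_image(name): name is "scene" or "top" or "wrist"; returns a dict with "img" (480x640x3 uint8, red, green, blue), "fx", "fy", "cx", "cy" (pixels), "T" (4x4, takes a point from camera to world coordinates). Camera axes: x right, y down, z forward; pixel columns grow to the right and rows downward; lengths in m; the calibration is good to about 2 mm. A picture is of the moment at which its call begins. There is no depth.
- ctrl.finish_job(): hands the job in, once; it reports no verdict.
The state is a dict: "t": time; "q": joint angles; "dq": joint speeds; "effort": joint torques, N m; "tool_pos": TCP position; "tool_rot": TCP orientation; "contact_force": force on the tool from outside, world axes, zero at the start; "wrist_torque": the same for the moment, N m; "opening": finger opening in m.
Only numpy, scipy, OpenCV 4.12 (cv2) and the standard library are available. Lean on these libraries where they do the work, as an engineer would, in place of code of your own. Each camera call takes 0.05 s, during which the arm holds its last target.

## Task

Draw the cordless barcode scanner up out of its desk stand and scan the label on top of the reagent carton: aim the middle of the window at the middle of the bar code from about 13 cm away, slanting down at about 45 degrees (the label is glossy), with the window's width running along the row of bars so that the scan line crosses them all. It reads by itself, so finish while still holding it there, steady and touching nothing else. Do not let the scanner touch the carton, and leave the carton, mouse, specimen pot and tube rack where they are.

Things in the scene. Friction and masses are not known exactly. Their poses are not given: they have to be found in the camera images.
- scanner: Cordless pistol-shaped barcode scanner, 0.15-0.25 kg, upright in the stand. Origin: centre of the handle's underside; z up the handle; it looks out along its own -x (level at the start, roughly towards the robot). Black handle 38 (x) x 30 (y) x 108 (z) mm on the z axis; white head above it, z = 104 to 148 mm, x = -68 (dark window in the wide black-rimmed nose) to +42 mm (plain round back).
- scanner_window (a point): Centre of the scanner's window, in the scanner's frame at (-68, 0, 126) mm; same axes as the scanner: the line of sight leaves here along -x, the scan line spreads along y.
- scanner_waist (a point): Middle of the head's waist, the place to grip from above across y: flat upright sides 46 mm apart, from x = -32 to +40 mm (forward of that the nose is 58 mm wide). In the scanner's frame at (0, 0, 126) mm; same axes as the scanner. Head top is 22 mm above it, head underside 22 mm below.
- scanner_foot (a point): Bottom end of the scanner's handle (the scanner's origin).
- stand: Fixed grey desk stand: round foot 116 mm across, 14 mm thick, and an upright pocket, inside 44 (x) x 36 (y) mm, walls 4 mm, floor at z = 14, open rim at z = 86 mm. The handle stands on that floor with 3 mm play all round: draw it straight up more than 74 mm to come clear. Origin: centre of its underside. Scanner and stand axes agree within 0.03 rad at the start.
- carton: Loose brown cardboard reagent carton, 130 (x) x 180 (y) x 85 (z) mm, 1.3 kg, lying on the bench. Origin: centre of its underside; z up.
- code_label (a point): Middle of the bar code on the white label on the carton's top, 86 mm above the bench, at carton (-12, 0) mm. Same axes as the carton: label 60 (x) x 100 (y) mm; the row of bars runs along y over 78 mm, each bar is 44 mm long along x; z is the label's normal, up.
- mouse: Bystander: black computer mouse, 104 x 60 x 33 mm, between the stand and the carton. Origin: centre of its underside.
- pot: Bystander: clear specimen pot with a yellow cap, 48 mm across, 62 mm tall, between the stand and the carton, farther out than the mouse. Origin: centre of its underside.
- rack: Bystander: white specimen rack 70 x 220 mm with capped tubes, 94 mm tall over the caps, beyond the work. Origin: centre of its underside.
Not all that is in view belongs to the job. What is shaped like the scanner but red is not meant. Several things look just like the carton: the one meant starts nearest to the robot's base.

How it is judged:
By the outcome, as a careful person would: the job done as asked, in the order asked, and still so for the second after the job is handed in, while the arm keeps its last pose, push and grip.
It also fails if it takes over 38 s, if anything falls off the work surface, if the arm or the gripper's body presses on something with over 40 N, if the wrist force passes 120 N, or if a joint passes its speed limit or range.

## Working session

There is one attempt and no reset: what is moved stays moved. The work goes in short steps, Python scripts to look and compute and a shell command to move; the robot and the scene stay as the last step left them, time stands still between calls to the robot, and variables do not carry over. Pictures are saved under pics/ and viewed, and the job is handed in when it is done.

```bash
ls -la; mkdir -p pics; cat > h.py <<'E'
from station import ctrl
import numpy as np, cv2
def snap(n,f):
    d=ctrl.get_image(n); cv2.imwrite('pics/'+f+'.png',d['img'][:,:,::-1]); np.savez('pics/'+f+'.npz',**{k:v for k,v in d.items()}); return d
def ray(d,u,v,z):
    T=np.array(d['T']); r=T[:3,:3]@np.array([(u-d['cx'])/d['fx'],(v-d['cy'])/d['fy'],1]); o=T[:3,3]
    return o+r*(z-o[2])/r[2]
def proj(d,p):
    T=np.array(d['T']); c=T[:3,:3].T@(np.array(p)-T[:3,3]); return d['fx']*c[0]/c[2]+d['cx'],d['fy']*c[1]/c[2]+d['cy']
E
python3 - <<'E'
from h import *
for n in ['scene','top','wrist']:
    d=snap(n,n+'0'); print(n,d['fx'],d['cx'],d['cy'],np.round(d['T'],3).tolist())
print(ctrl.get_obs())
E
python3 -m handwheel --help
```

```text
total 12
drwxr-xr-x  3 agent agent 4096 Dec  7 15:45 .
drwxr-xr-x 23 root  root  4096 Dec  7 15:44 ..
drwxr-xr-x  2 agent agent 4096 Dec  7 15:45 pics
scene 495.41249415554046 313.3827262451636 240.5498975512073 [[0.291, 0.771, -0.566, 1.174], [0.957, -0.229, 0.18, -0.329], [0.01, -0.594, -0.805, 0.986], [0.0, 0.0, 0.0, 1.0]]
top 508.64993691993914 319.7994302454565 236.9347073824079 [[0.025, -0.986, 0.165, 0.365], [-0.999, -0.028, -0.016, -0.117], [0.02, -0.164, -0.986, 1.244], [0.0, 0.0, 0.0, 1.0]]
wrist 371.0860874244048 325.1864178105208 243.63913918525907 [[0.405, -0.864, -0.3, 0.33], [-0.914, -0.384, -0.131, -0.537], [-0.002, 0.327, -0.945, 0.373], [0.0, 0.0, 0.0, 1.0]]
{'t': 0.15, 'q': array([-1.27301716e+00,  5.32306481e-02,  1.61399353e+00, -1.22946979e-05,
        1.47601548e+00, -1.18990033e-01]), 'dq': array([ 0.00074496, -0.00129281, -0.00451552, -0.00123178, -0.00085258,
        0.00137353]), 'effort': array([-1.82867220e-04, -3.94245136e+01, -3.70720375e+01, -1.43760049e-04,
        4.65743200e-03,  2.16233235e-05]), 'tool_pos': array([ 0.25286115, -0.57102078,  0.23032075]), 'tool_rot': array([-2.63207818e+00,  1.71323964e+00,  1.99703028e-03]), 'contact_force': array([ 0.36043228, -0.07372798,  1.02343029]), 'wrist_torque': array([0.03567568, 0.01225607, 0.00665265]), 'opening': 0.08523261543136657}invalid input: not JSON, or not a number
```

View pics/scene0.png

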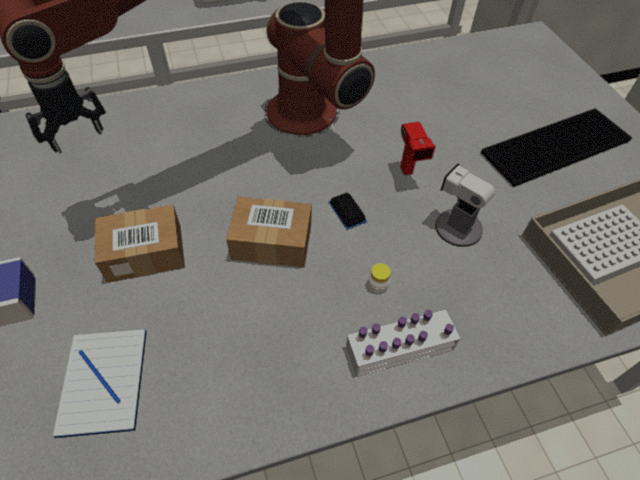

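View pics/top0.png

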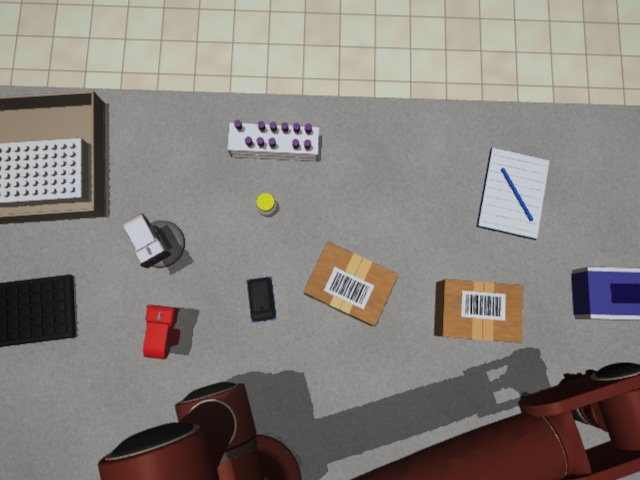

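View pics/wrist0.png

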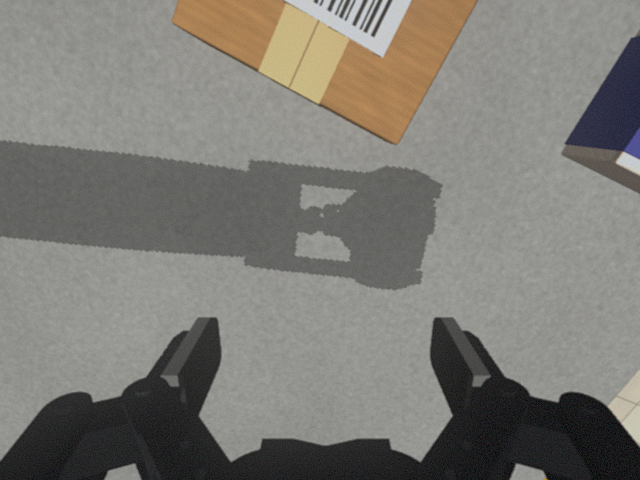

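```bash
python3 - <<'E'
import cv2,numpy as np
a=cv2.imread('pics/top0.png');b=cv2.imread('pics/scene0.png')
f=lambda i,u,v,w,s:cv2.resize(i[v-w:v+w,u-w:u+w],(s,s),interpolation=cv2.INTER_CUBIC)
cv2.imwrite('pics/crop0.png',np.hstack([f(a,155,240,35,390),f(b,465,200,45,390)]))
cv2.imwrite('pics/crop1.png',np.hstack([f(a,350,285,50,390),f(b,270,230,55,390)]))
E
```

```text
(no output)
```

View pics/crop0.png

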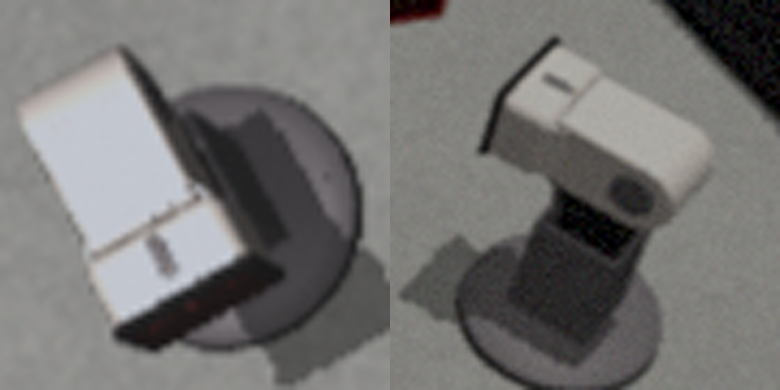

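View pics/crop1.png

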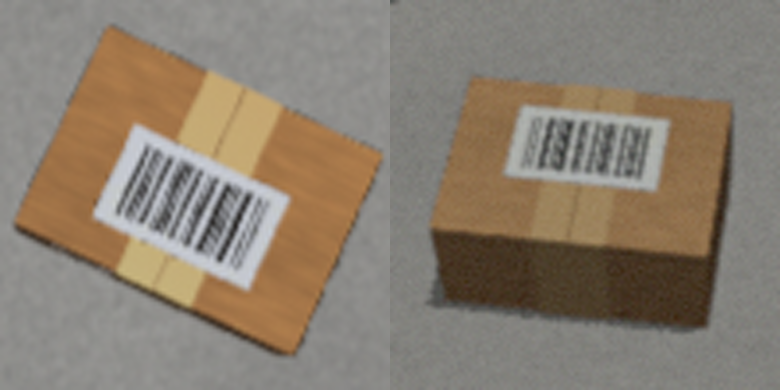

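```bash
python3 - <<'E'
from h import *
L=lambda f:dict(np.load('pics/'+f+'.npz'))
t=L('top0');s=L('scene0')
o=ctrl.get_obs()
from scipy.spatial.transform import Rotation as R
print('tool axes',np.round(R.from_rotvec(o['tool_rot']).as_matrix(),3).tolist())
# labels
for d,name in((t,'top'),(s,'scene')):
    im=d['img'].astype(int); hsv=cv2.cvtColor(d['img'],cv2.COLOR_RGB2HSV)
    brown=cv2.inRange(hsv,(8,80,60),(25,255,255))
    brown=cv2.morphologyEx(brown,cv2.MORPH_CLOSE,np.ones((15,15)))
    cs,_=cv2.findContours(brown,0,2)
    for c in cs:
        if cv2.contourArea(c)<2500: continue
        m=np.zeros(brown.shape,np.uint8);cv2.drawContours(m,[c],-1,255,-1)
        w=cv2.bitwise_and(m,cv2.inRange(hsv,(0,0,0),(180,45,255)))
        v=cv2.morphologyEx(w,cv2.MORPH_CLOSE,np.ones((5,5)))
        v=cv2.morphologyEx(v,cv2.MORPH_OPEN,np.ones((7,7)))
        k,_=cv2.findContours(v,0,2)
        if not k: continue
        k=max(k,key=cv2.contourArea)
        P=np.array([ray(d,*p,0.086)[:2] for p in k[:,0].astype(float)])
        r=cv2.minAreaRect((P*1000).astype(np.float32)); print(name,cv2.boundingRect(c),'label',np.round(r[0],1),np.round(r[1],1),r[2], 'dist',np.hypot(*r[0]))
        M=[ray(d,*p,0.085)[:2] for p in c[:,0].astype(float)]
        print('  box',cv2.minAreaRect((np.array(M)*1000).astype(np.float32)))
k=70/390
for n,p in dict(seamL=(90,256),seamR=(207,190),frL=(115,328),frR=(250,250)).items():
    print(n,np.round(ray(t,120+p[0]*k,205+p[1]*k,0.162)*1000,1))
k=90/390
for n,p in dict(seamL=(560,127),seamR=(600,77),frL=(508,105),frR=(560,43),backR=(700,130),backL=(640,180)).items():
    print('scene',n,np.round(ray(s,420+(p[0]-390)*k,155+p[1]*k,0.162)*1000,1))
# stand foot outline, rough clicks -> circle fit
def circ(P):
    P=np.array(P);A=np.c_[2*P,np.ones(len(P))];x=np.linalg.lstsq(A,(P**2).sum(1),rcond=None)[0];return x[:2],np.sqrt(x[2]+x[:2]@x[:2])
k=70/390
print(circ([ray(t,120+a*k,205+b*k,.014)[:2]*1000 for a,b in[(200,92),(240,85),(290,100),(335,140),(358,190),(355,240),(335,285),(300,320),(250,343),(200,345)]]))
k=90/390
print(circ([ray(s,420+(a-390)*k,155+b*k,.014)[:2]*1000 for a,b in[(455,310),(457,285),(475,255),(660,305),(655,340),(500,245),(645,280)]]))
# pot, mouse
for q in[(266,204,.062),(261,299,.02),(275,140,.08)]: print(np.round(ray(t,*q),3))
E
```

```text
tool axes [[0.405, -0.914, -0.0], [-0.914, -0.405, 0.002], [-0.002, -0.0, -1.0]]
top (435, 279, 88, 64) label [ 412.1 -509.7] [98.5 60.3] 87.40737915039062 dist 655.4325965455674
  box ((400.6809387207031, -500.377197265625), (197.1062774658203, 130.73553466796875), 86.76457214355469)
top (304, 242, 94, 84) label [ 443.5 -204. ] [99.8 60.8] 66.20113372802734 dist 488.1967036835138
  box ((453.2640380859375, -208.4452667236328), (179.65896606445312, 132.79922485351562), 66.14615631103516)
scene (95, 205, 89, 77) label [ 413.2 -510.1] [99.2 61.6] 87.00891876220703 dist 656.4712328293771
  box ((430.0433044433594, -506.0479736328125), (186.9556121826172, 190.7401885986328), 87.71285247802734)
scene (227, 197, 84, 70) label [ 444.7 -204.2] [100.8  61.2] 66.12943267822266 dist 489.34864669463093
  box ((481.85321044921875, -216.88092041015625), (184.7177276611328, 184.60777282714844), 66.09259033203125)
seamL [504.3 256.2 162. ]
seamR [531.  213.7 162. ]
frL [476.9 244.4 162. ]
frR [508.3 195.5 162. ]
scene seamL [537.1 217.7 162. ]
scene seamR [510.4 254.8 162. ]
scene frL [515.1 198.5 162. ]
scene frR [481.3 245.9 162. ]
scene backR [559.8 287.1 162. ]
scene backL [582.2 240.2 162. ]
(array([542.80141084, 249.56986658]), np.float64(57.289044286644895))
(array([553.13213878, 248.73732789]), np.float64(58.3982994694164))
[ 0.638 -0.006  0.062]
[ 0.415 -0.     0.02 ]
[ 0.791 -0.023  0.08 ]
```

Candidates are the white-headed scanner in the stand at top (150,240) and the red lookalike at top (158,330). For the carton they are top (350,285), 0.49 m from the base, and top (480,310), 0.655 m. I choose the white scanner, and the carton at (350,285) as the nearest. The crops confirm both: the scanner's black nose points lower right at top (160,258), and the label's bars are clear.

```bash
python3 -m handwheel '{"offset":[[0.6,1,0.4],[1.2,2,0.8],[1.8,3,1.2],[2.4,4,1.5],[3,5,1.75],[3.6,6,1.75],[4.2,7,1.75],[4.8,8,1.75],[5.4,9,1.75],[6,10,1.75]],"roll":[0.1,0.2,0.3,0.4,0.5,0.6,0.7,0.8,0.9,1.0]}' 85 30
python3 -m handwheel '{"offset":[[0.15,1.1,0],[0.3,2.2,0],[0.45,3.3,0],[0.6,4.4,0],[0.75,5.5,0],[0.9,6.6,0],[1.05,7.7,0],[1.2,8.8,0],[1.3,9.8,0],[1.43,10.6,0]],"roll":[0.1,0.2,0.3,0.4,0.47,0.47,0.47,0.47,0.47,0.47]}'
python3 - <<'E'
from h import *
d=snap('wrist','wrist1'); o=ctrl.get_obs(); print(o['t'],o['tool_pos'],o['q'])
# predicted waist-top corners for yaw 32.7
for x,y in[(-32,23),(-32,-23),(40,23),(40,-23),(-66,29),(-66,-29),(0,0)]:
    a=np.deg2rad(32.7);p=[.547+(x*np.cos(a)-y*np.sin(a))/1000,.251+(x*np.sin(a)+y*np.cos(a))/1000,.162]
    print((x,y),np.round(proj(d,p),0))
E
```

```text
t: 1.15
tool_pos: [0.4935, -0.1696, 0.3011]
tool_rot: [2.719, -1.573, 0.0]
contact_force: [0.7, 0.2, 0.7]
opening: 0.0851
t: 2.15
tool_pos: [0.5497, 0.2549, 0.3008]
tool_rot: [2.758, -1.504, -0.001]
contact_force: [0.9, 0.0, 0.4]
opening: 0.0851
2.2 [0.5498009  0.25838939 0.3004167 ] [ 0.31532725 -0.02057519  1.57286092  0.00336751  1.58919098  1.31092291]
(-32, 23) [300. 270.]
(-32, -23) [355. 270.]
(40, 23) [298. 183.]
(40, -23) [358. 183.]
(-66, 29) [293. 307.]
(-66, -29) [361. 307.]
(0, 0) [328. 233.]
```

View pics/wrist1.png

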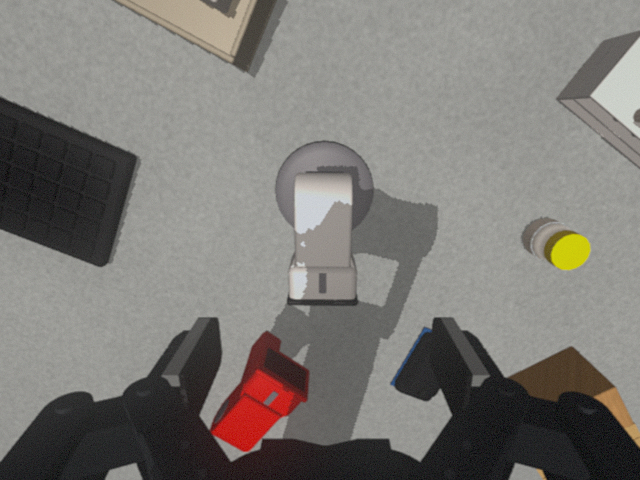

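```bash
python3 - <<'E'
from h import *
for i in range(2):
    d=snap('wrist','wrist2%d'%i); o=ctrl.get_obs(); print(o['t'],o['tool_pos'],np.round(o['tool_rot'],3),np.round(o['dq'],3))
hsv=cv2.cvtColor(d['img'],cv2.COLOR_RGB2HSV)
im=d['img'][:,:,0].astype(int)
cv2.imwrite('pics/c2.png',cv2.resize(d['img'][150:320,250:420,::-1],(595,595),interpolation=cv2.INTER_CUBIC))
E
```

```text
2.25 [0.54971462 0.25577712 0.30033397] [ 2.76e+00 -1.50e+00 -2.00e-03] [-0.053 -0.03   0.03  -0.039  0.018 -0.031]
2.3 [0.54979164 0.25393639 0.30046051] [ 2.758e+00 -1.502e+00 -1.000e-03] [-0.042 -0.024  0.019 -0.011  0.004 -0.008]
```

View pics/c2.png

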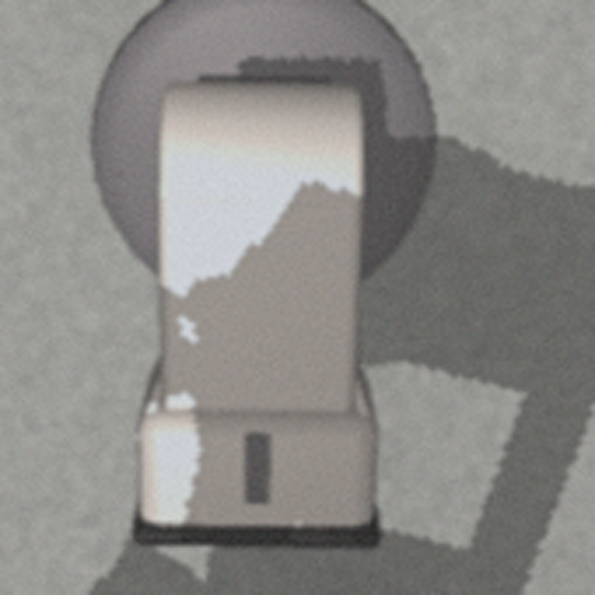

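```bash
python3 - <<'E'
from h import *
d=dict(np.load('pics/wrist21.npz'))
a=np.array([ray(d,250+x/3.5,150+y/3.5,.162)*1000 for x,y in[(260,412),(261,120),(257,525)]])
print(np.round(a,1)); v=a[1]-a[0]; print(np.degrees(np.arctan2(v[1],v[0])), np.degrees(np.arctan2(*(a[1]-a[2])[[1,0]])))
print(a[0]+32*v/np.linalg.norm(v))
E
```

```text
[[520.4 238.  162. ]
 [578.2 275.2 162. ]
 [495.1 222.4 162. ]]
32.76521053769409 32.39663039872554
[547.33040207 255.28418371 162.        ]
```

```bash
python3 -m handwheel '{"offset":[[0,0.1,-0.5],[0,0.1,-1.1],[0,0.1,-1.8],[0,0.1,-2.5],[0,0.1,-3.1],[0,0.1,-3.6],[0,0.1,-4],[0,0.1,-4.3],[0,0.1,-4.5],[0,0.1,-4.5]],"roll":[0,0,0,0,0,0,0,0,0,0]}'
python3 -m handwheel '{"offset":[[0,0,0],[0,0,0],[0,0,0],[0,0,0],[0,0,0],[0,0,0],[0,0,0],[0,0,0],[0,0,0],[0,0,0]],"roll":[0,0,0,0,0,0,0,0,0,0]}' 30 35
python3 - <<'E'
from h import *
d=snap('wrist','wrist3');d=snap('scene','scene3'); o=ctrl.get_obs(); print(o['t'],o['tool_pos'],o['opening'],o['contact_force'])
E
```

```text
t: 3.3
tool_pos: [0.5498, 0.2561, 0.1203]
tool_rot: [2.756, -1.506, -0.002]
contact_force: [-0.3, 0.5, -0.4]
opening: 0.0853
t: 4.3
tool_pos: [0.5509, 0.257, 0.1226]
tool_rot: [-2.755, 1.505, -0.002]
contact_force: [-1.4, 0.8, 5.0]
opening: 0.0457
4.4 [0.55093148 0.25699664 0.1225892 ] 0.045877572099283496 [4.29775026e-03 9.81651551e-01 5.06564749e+00]
```

View pics/scene3.png

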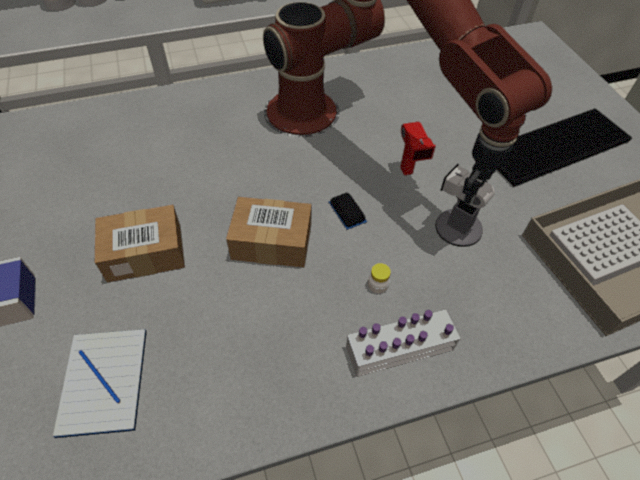

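```bash
python3 -m handwheel '{"offset":[[0,0,0.1],[0,0,0.3],[0,0,0.6],[0,0,0.9],[0,0,1.2],[0,0,1.5],[0,0,1.8],[0,0,2.1],[0,0,2.4],[0,0,2.5]],"roll":[0,0,0,0,0,0,0,0,0,0]}'
python3 - <<'E'
from h import *
d=snap('scene','scene4'); o=ctrl.get_obs(); print(o['t'],o['tool_pos'],o['opening'],o['contact_force'],o['wrist_torque'])
cv2.imwrite('pics/c4.png',cv2.resize(d['img'][90:250,400:560,::-1],(560,560),interpolation=cv2.INTER_CUBIC))
E
```

```text
t: 5.4
tool_pos: [0.551, 0.2568, 0.2236]
tool_rot: [-2.755, 1.505, -0.003]
contact_force: [-0.4, 0.1, -2.2]
opening: 0.0457
5.45 [0.55100058 0.25680356 0.22352583] 0.045682128764434636 [-0.03249695  0.10029098 -1.24619579] [-0.01690109 -0.03873746  0.04811311]
```

View pics/c4.png

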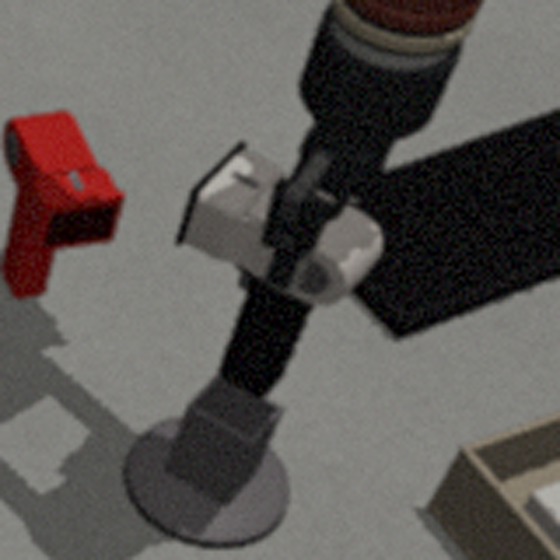

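The scanner has come up with the gripper: the handle's end, at crop (255,385), is clear above the pocket. The moves only turn about vertical, so I'll tilt the scanner in the grip by pushing its handle against the back of the fixed stand.

```bash
python3 -m handwheel '{"offset":[[0.4,0.25,0],[0.8,0.5,0],[1.2,0.75,0],[1.5,0.95,0],[1.5,0.95,-0.2],[1.5,0.95,-0.6],[1.5,0.95,-1],[1.5,0.95,-1.4],[1.5,0.95,-1.65],[1.5,0.95,-1.65]],"roll":[0,0,0,0,0,0,0,0,0,0]}' - 30
python3 -m handwheel '{"offset":[[-0.1,-0.065,0],[-0.3,-0.19,0],[-0.5,-0.32,0],[-0.65,-0.42,0],[-0.8,-0.51,0],[-0.95,-0.61,0],[-1.1,-0.7,0],[-1.25,-0.8,0],[-1.4,-0.9,0],[-1.4,-0.9,0]],"roll":[0,0,0,0,0,0,0,0,0,0]}' - 30
python3 - <<'E'
from h import *
d=snap('scene','scene5'); e=snap('wrist','wrist5');o=ctrl.get_obs(); print(o['t'],o['tool_pos'],o['opening'],o['contact_force'],o['wrist_torque'])
cv2.imwrite('pics/c5.png',np.hstack([cv2.resize(d['img'][90:250,400:560,::-1],(400,400),interpolation=cv2.INTER_CUBIC),cv2.resize(e['img'][150:390,220:460,::-1],(400,400))]))
E
```

```text
t: 6.45
tool_pos: [0.6084, 0.2938, 0.1519]
tool_rot: [2.753, -1.505, -0.005]
contact_force: [-0.3, -0.1, -2.2]
opening: 0.0459
t: 7.45
tool_pos: [0.553, 0.2577, 0.1548]
tool_rot: [2.755, -1.505, -0.002]
contact_force: [1.9, 0.1, 0.8]
opening: 0.0454
7.55 [0.55319744 0.25786573 0.15448662] 0.04554739836415346 [1.6480367  1.47450269 0.37645709] [ 0.11016623 -0.35001941 -0.06059472]
```

View pics/c5.png

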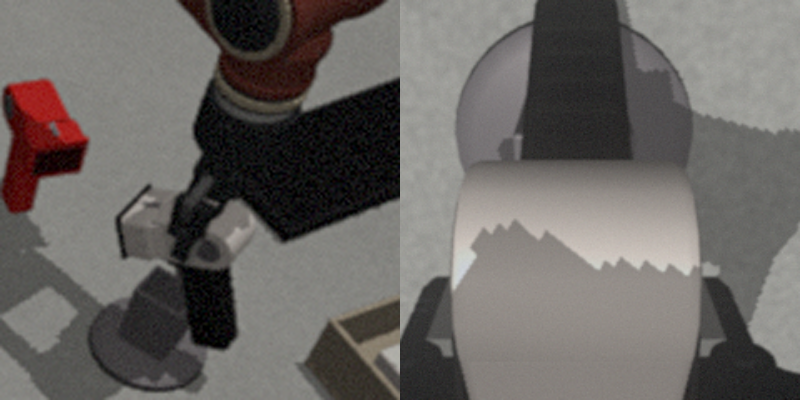

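```bash
python3 -m handwheel '{"offset":[[-0.1,-0.06,0],[-0.2,-0.13,0],[-0.3,-0.19,0],[-0.4,-0.26,0],[-0.5,-0.32,0],[-0.6,-0.39,0],[-0.7,-0.45,0],[-0.8,-0.52,0],[-0.82,-0.53,0],[-0.82,-0.53,0]],"roll":[0,0,0,0,0,0,0,0,0,0]}' - 30
python3 - <<'E'
from h import *
d=snap('scene','scene6'); e=snap('wrist','wrist6');o=ctrl.get_obs(); print(o['t'],o['tool_pos'],o['opening'],o['contact_force'],o['wrist_torque'])
cv2.imwrite('pics/c6.png',np.hstack([cv2.resize(d['img'][110:230,400:520,::-1],(400,400),interpolation=cv2.INTER_CUBIC),cv2.resize(e['img'][150:390,220:460,::-1],(400,400))]))
E
```

```text
t: 8.55
tool_pos: [0.5212, 0.2371, 0.1555]
tool_rot: [2.757, -1.506, -0.0]
contact_force: [2.6, 1.2, 1.2]
opening: 0.0456
8.65 [0.52127304 0.23712202 0.15549826] 0.045681947222585624 [1.73480743 0.79072081 0.91185748] [ 0.32684972 -0.44214513 -0.03920401]
```

View pics/c6.png

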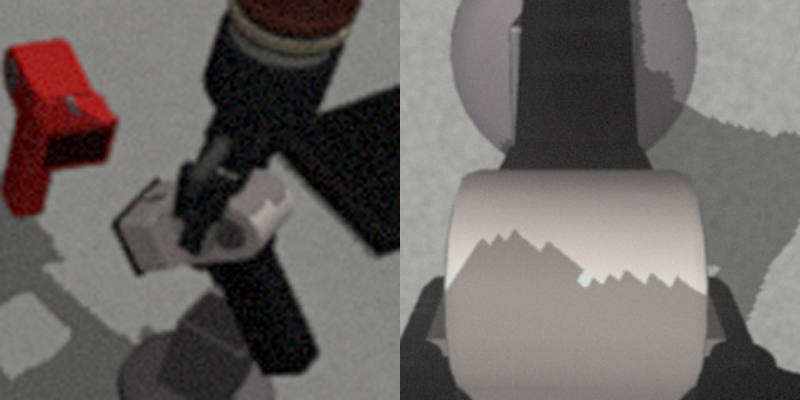

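```bash
cat >> h.py <<'E'
def model(tcp,yaw,th,c=(4,0,130),dz=.0214):
    # th: nose-down angle deg; yaw of scanner x axis deg ; returns R,origin
    from scipy.spatial.transform import Rotation as R
    Rm=R.from_euler('ZY',[yaw,-th],degrees=True).as_matrix()
    P=np.array(tcp)+[0,0,dz]
    return Rm,P-Rm@(np.array(c)/1000)
PTS=dict(f1=(19,15,0),f2=(19,-15,0),f3=(-19,-15,0),f4=(-19,15,0),nTL=(-68,29,148),nTR=(-68,-29,148),nBR=(-68,-29,104),nBL=(-68,29,104),)
E
python3 - <<'E'
from h import *
d=dict(np.load('pics/scene6.npz'))
tcp=[.5213,.2371,.1555]
ims=[]
for th in(40,45,50):
    Rm,o=model(tcp,32.7,th); im=cv2.resize(d['img'][110:230,400:520,::-1],(480,480),interpolation=cv2.INTER_CUBIC)
    for k,p in PTS.items():
        u,v=proj(d,Rm@(np.array(p)/1000)+o); q=(int((u-400+.5)*4),int((v-110+.5)*4)); cv2.circle(im,q,3,(0,255,0) if k[0]=='f' else (0,0,255),-1)
    ims.append(im[100:480,100:400] if 0 else im[150:480,110:380])
cv2.imwrite('pics/m6.png',np.hstack(ims)[:, :800])
E
```

```text
(no output)
```

View pics/m6.png

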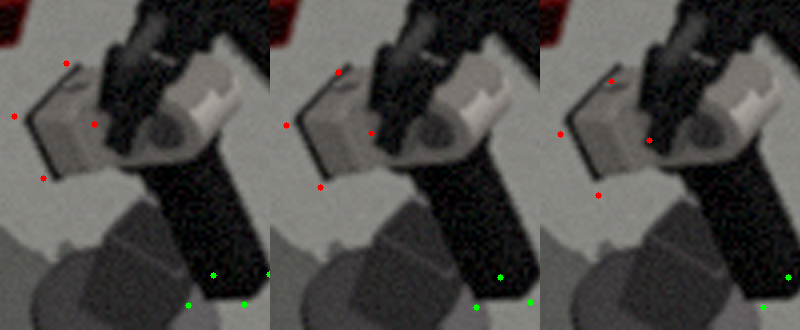

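At this point the nose corners and handle end match a 45° tilt with a constant few-pixel shift. I'll firm the grip, lift straight off the stand rim and carry it over.

```bash
python3 -m handwheel '{"offset":[[0,0,0],[0,0,0],[0,0,0.1],[0,0,0.3],[0,0,0.6],[0,0,1],[0,0,1.5],[0,0,2],[0,0,2.4],[0,0,2.6]],"roll":[0,0,0,0,0,0,0,0,0,0]}' - 70
python3 -m handwheel '{"offset":[[0.05,-0.2,0],[0.1,-0.6,0],[0.15,-1.2,0],[0.2,-1.9,0],[0.3,-2.6,0],[0.35,-3.3,0],[0.4,-4,0],[0.5,-4.7,0],[0.55,-5.4,0],[0.6,-6.1,0]],"roll":[-0.1,-0.4,-0.9,-1.4,-1.9,-2.4,-2.9,-3.5,-4.1,-4.7]}'
python3 -m handwheel '{"offset":[[0.05,-0.7,0],[0.1,-1.4,0],[0.2,-2.1,0],[0.3,-2.8,0],[0.4,-3.5,0],[0.5,-4.2,0],[0.55,-4.9,0],[0.6,-5.5,0],[0.65,-6,0],[0.67,-6.36,0]],"roll":[-0.6,-1.2,-1.8,-2.4,-3,-3.5,-3.9,-4.3,-4.6,-4.73]}'
python3 - <<'E'
from h import *
for i in range(3): d=snap('scene','scene7')
e=snap('top','top7');o=ctrl.get_obs(); print(o['t'],o['tool_pos'],o['opening'],o['contact_force'],o['wrist_torque'])
print(o['q'],np.round(o['dq'],3))
cv2.imwrite('pics/c7.png',np.hstack([cv2.resize(d['img'][100:300,180:380,::-1],(400,400),interpolation=cv2.INTER_CUBIC),cv2.resize(e['img'][180:380,280:480,::-1],(400,400))]))
E
```

```text
t: 9.65
tool_pos: [0.5222, 0.2376, 0.2625]
tool_rot: [-2.755, 1.505, -0.004]
contact_force: [0.3, 0.2, -1.4]
opening: 0.0454
t: 10.65
tool_pos: [0.5443, -0.009, 0.2575]
tool_rot: [2.3, -2.137, -0.003]
contact_force: [0.5, -0.2, -2.3]
opening: 0.0453
t: 11.65
tool_pos: [0.5713, -0.2629, 0.2579]
tool_rot: [1.709, -2.634, -0.003]
contact_force: [0.3, 1.3, -0.5]
opening: 0.0453
11.85 [ 0.57200337 -0.26078517  0.25892649] 0.04504107511533307 [-0.94897014  0.13046839 -2.63486016] [ 0.09947086  0.02816291 -0.03670948]
[-5.46322271e-01  4.70267543e-02  1.57284239e+00  5.65435109e-04
  1.52273443e+00  1.44124726e+00] [ 0.017 -0.011  0.004 -0.001 -0.     0.002]
```

View pics/c7.png

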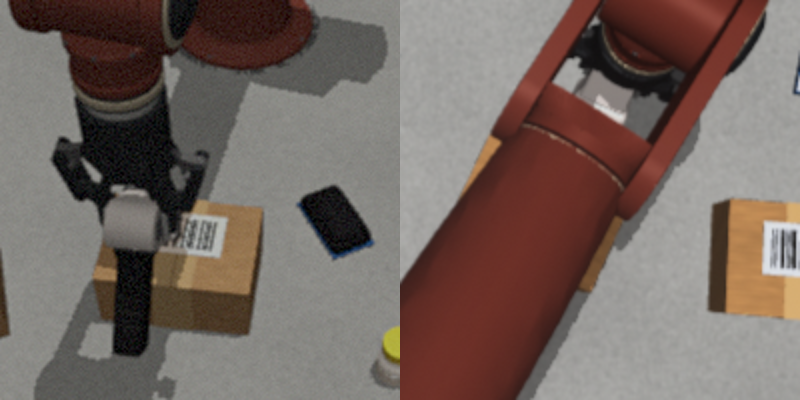

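```bash
python3 - <<'E'
import cv2
i=cv2.imread('pics/scene6.png')[140:195,425:485]
cv2.imwrite('pics/z6.png',cv2.resize(i,None,fx=10,fy=10,interpolation=cv2.INTER_CUBIC))
E
```

```text
(no output)
```

View pics/z6.png

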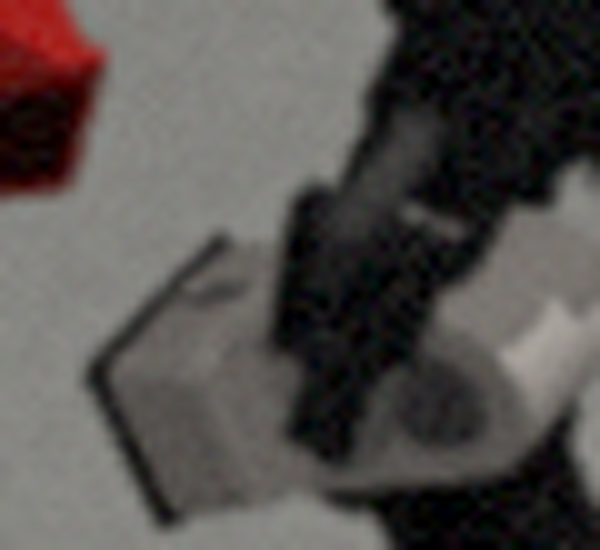

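```bash
python3 - <<'E'
import cv2
i=cv2.imread('pics/scene6.png')[165:225,445:510]
i=cv2.convertScaleAbs(i,alpha=2.5)
cv2.imwrite('pics/z6b.png',cv2.resize(i,None,fx=10,fy=10,interpolation=cv2.INTER_CUBIC))
E
```

```text
(no output)
```

View pics/z6b.png

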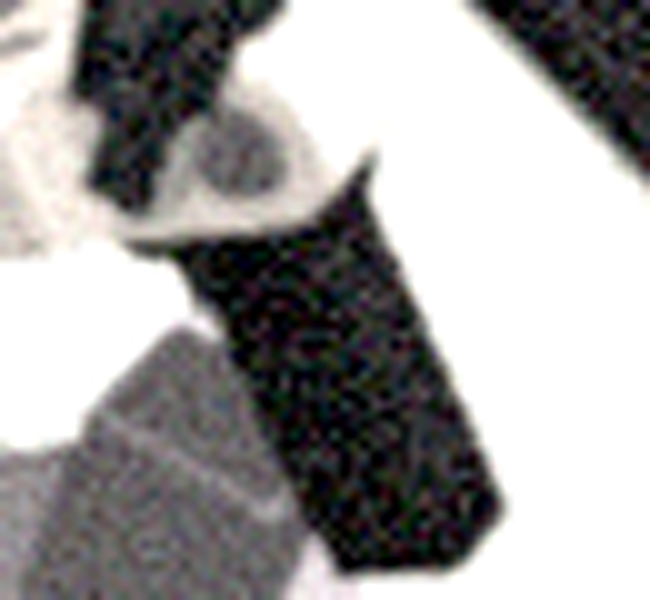

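```bash
python3 - <<'E'
from h import *
from scipy.optimize import least_squares
d=dict(np.load('pics/scene6.npz'))
ob=dict(nTL=(447.5,163.8),nTR=(434.2,176.5),nBR=(441.8,192.2),f3=(478.8,222.2),f2=(491,221.8),f1=(495.3,215.8))
tcp=np.array([.5213,.2371,.1555])
def res(p,full=True):
    Rm,o=model(tcp+p[1:4]/1000,32.7,p[0])
    r=[np.array(proj(d,Rm@(np.array(PTS[k])/1000)+o))-(np.array(v)-.5) for k,v in ob.items()]
    return np.r_[np.ravel(r),p[1:4]/8]
s=least_squares(res,[45,0,0,0]); print(s.x,np.round(s.fun,2)); J=s.jac; print(np.sqrt(np.diag(np.linalg.inv(J.T@J))))
E
```

```text
[40.33738559 -3.16223965  9.63557445 -4.29276814] [-0.68 -0.77 -0.3  -0.25 -0.6  -0.46 -1.33  0.89  0.36  1.08  2.2  -0.43
 -0.4   1.2  -0.54]
[0.9719689  3.88798797 3.45511665 5.07999218]
```

```bash
python3 - <<'E'
from h import *
e=snap('wrist','wrist8');o=ctrl.get_obs();print(o['t'],o['tool_pos'],o['tool_rot'])
Rm,oo=model(o['tool_pos'],-23.85,45)
im=e['img'][:,:,::-1].copy()
for th,c in((40,(0,255,0)),(45,(0,0,255)),(50,(255,0,0))):
    Rm,oo=model(o['tool_pos'],-23.85,th)
    for p in list(PTS.values())+[(42,0,126)]:
        u,v=proj(e,Rm@(np.array(p)/1000)+oo); print(th,p,round(u),round(v)); 
        if 0<u<640 and 0<v<480: cv2.circle(im,(int(u),int(v)),3,c,-1)
cv2.imwrite('pics/m8.png',im)
E
```

```text
11.9 [ 0.57214107 -0.26036904  0.25911092] [-1.71468346e+00  2.63222295e+00  1.27612423e-03]
40 (19, 15, 0) 296 93
40 (19, -15, 0) 353 93
40 (-19, -15, 0) 349 146
40 (-19, 15, 0) 300 146
40 (-68, 29, 148) 269 419
40 (-68, -29, 148) 379 419
40 (-68, -29, 104) 374 336
40 (-68, 29, 104) 275 336
40 (42, 0, 126) 323 300
45 (19, 15, 0) 294 76
45 (19, -15, 0) 354 76
45 (-19, -15, 0) 350 130
45 (-19, 15, 0) 299 130
45 (-68, 29, 148) 270 406
45 (-68, -29, 148) 378 406
45 (-68, -29, 104) 374 325
45 (-68, 29, 104) 275 325
45 (42, 0, 126) 323 310
50 (19, 15, 0) 292 59
50 (19, -15, 0) 356 59
50 (-19, -15, 0) 351 114
50 (-19, 15, 0) 298 114
50 (-68, 29, 148) 271 394
50 (-68, -29, 148) 377 394
50 (-68, -29, 104) 373 313
50 (-68, 29, 104) 275 313
50 (42, 0, 126) 323 321
```

View pics/m8.png

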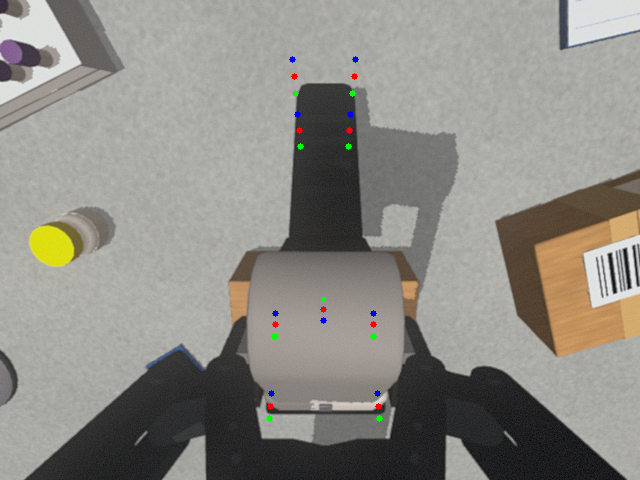

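```bash
python3 - <<'E'
from h import *
th=42.8; yaw=-23.85
Rm,oo=model([0,0,0],yaw,th)
w=Rm@np.array([-.068,0,.126])+oo
lab=np.array([.444,-.2041,.086])
tcp=lab+.13*Rm[:,0]-w
print('target',tcp); 
cmd=np.array([.5214+(.6+.67)*.04,.2378-(6.1+6.36)*.04,.155+2.6*.04]);print('cmd',cmd,'delta units',(tcp-cmd)/.04)
E
```

```text
target [ 0.57707138 -0.26293024  0.20478206]
cmd [ 0.5722 -0.2606  0.259 ] delta units [ 0.12178448 -0.05825603 -1.35544843]
```

```bash
python3 -m handwheel '{"offset":[[0.02,-0.01,-0.1],[0.05,-0.02,-0.3],[0.08,-0.04,-0.5],[0.1,-0.05,-0.7],[0.12,-0.06,-0.9],[0.12,-0.06,-1.1],[0.12,-0.06,-1.25],[0.12,-0.06,-1.35],[0.12,-0.06,-1.35],[0.12,-0.06,-1.35]],"roll":[0,0,0,0,0,0,0,0,0,0]}'
python3 -m handwheel '{"offset":[[0,0,0],[0,0,0],[0,0,0],[0,0,0],[0,0,0],[0,0,0],[0,0,0],[0,0,0],[0,0,0],[0,0,0]],"roll":[0,0,0,0,0,0,0,0,0,0]}'
python3 - <<'E'
from h import *
e=snap('wrist','wrist9');d=snap('scene','scene9');o=ctrl.get_obs();print(o['t'],o['tool_pos'],o['tool_rot'],o['contact_force'],o['opening'],np.abs(o['dq']).max())
im=e['img'][:,:,::-1].copy(); jm=d['img'][:,:,::-1].copy()
Rm,oo=model(o['tool_pos'],-23.85,42.8)
for p in list(PTS.values()):
    for x,m in((e,im),(d,jm)):
        u,v=proj(x,Rm@(np.array(p)/1000)+oo); cv2.circle(m,(int(u),int(v)),2,(0,255,0),-1)
# label corners and aim point
w=Rm@np.array([-.068,0,.126])+oo; r=-Rm[:,0]; a=w+r*(.086-w[2])/r[2]; print('aim',a,'dist',np.linalg.norm(a-w))
c=np.deg2rad(-23.85)
for x,y in[(30,50),(30,-50),(-30,50),(-30,-50),(0,0)]:
    p=[.444+(x*np.cos(c)-y*np.sin(c))/1000,-.2041+(x*np.sin(c)+y*np.cos(c))/1000,.086]
    for q,m in((e,im),(d,jm)):
        u,v=proj(q,p); cv2.circle(m,(int(u),int(v)),2,(0,0,255),-1)
cv2.imwrite('pics/m9.png',im); cv2.imwrite('pics/n9.png',cv2.resize(jm[150:330,180:420],(800,600)))
E
```

```text
t: 12.9
tool_pos: [0.5771, -0.2636, 0.2056]
tool_rot: [-1.714, 2.633, -0.001]
contact_force: [0.1, -0.6, -1.4]
opening: 0.0454
t: 13.9
tool_pos: [0.577, -0.2635, 0.2053]
tool_rot: [-1.714, 2.633, 0.0]
contact_force: [-0.0, 0.1, -1.9]
opening: 0.045
14.0 [ 0.57703481 -0.26349079  0.20531545] [-1.71371335e+00  2.63296224e+00 -2.97246132e-05] [ 0.93406846  0.16146457 -2.14947626] 0.04515366110796404 0.001410365484627377
aim [ 0.44343661 -0.20442764  0.086     ] dist 0.13078503127500432
```

View pics/m9.png

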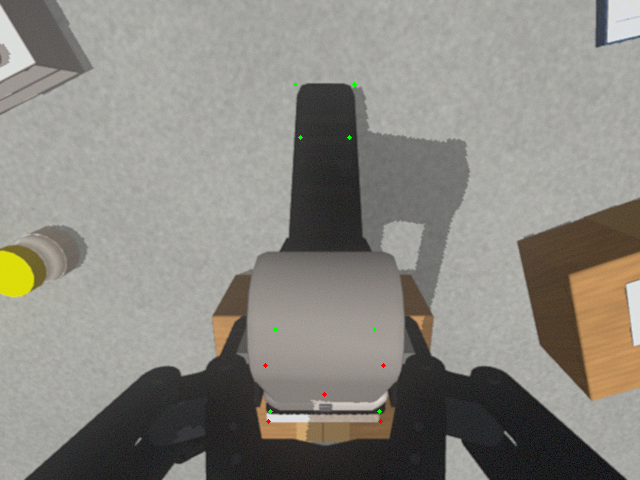

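View pics/n9.png

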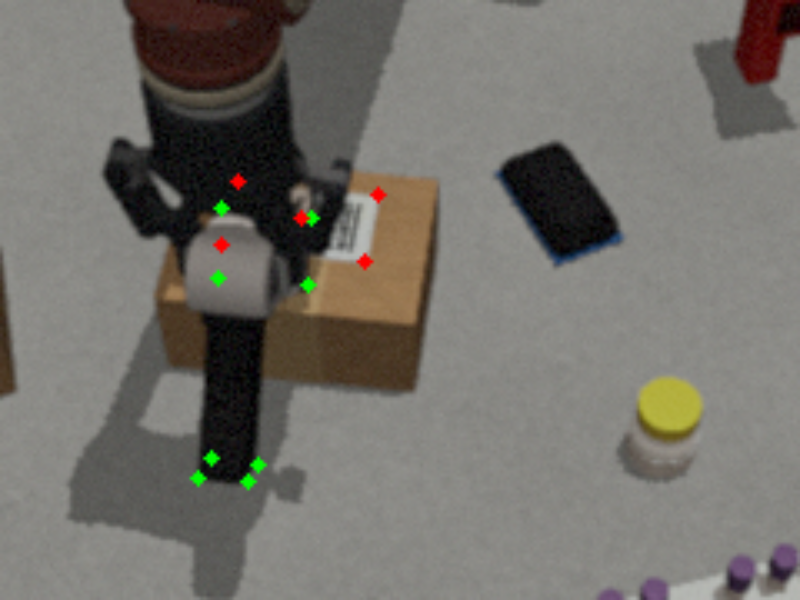

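```bash
python3 - <<'E'
from h import *
print(ctrl.finish_job()); o=ctrl.get_obs(); print(o['t'],o['tool_pos'],o['contact_force'])
E
```

```text
the job is handed in; nothing more can be done
None
the job is handed in; nothing more can be done
```

I drew the scanner up out of its stand and handed the job in, at about 14 s, with it held still over the label on the nearest carton. No verdict is reported, so the result rests on my own checks.

- **How it was tilted:** the arm can only turn about the vertical. I got the slant by pivoting the scanner in the pads, pushing its handle lightly (2–3 N) against the fixed stand. I then raised the grip to 70 N and carried it over.
- **Aim:** the line of sight meets the label about 1 mm from the middle of the bar code, from 131 mm. The window's width runs along the row of bars.
- **Slant:** about 43°, a little under the 45° asked. It comes from the wrist view, where handle and nose edges agree within about 1°. An earlier fit from the scene camera gave about 40°, but needed an unlikely 10 mm sideways shift, so I trusted the wrist view. I did not correct it.
- **Steady:** joint speeds were below 0.002 rad/s and the wrist felt only the scanner's weight, about 2 N. The handle sat at the same place in the gripper view before and after the descent, so it had not slipped.
- **Surroundings:** the last pictures show the label where I first measured it and nothing touching the carton. The mouse and pot look unmoved. The rack is only partly in view, but the scanner was carried well clear of it.

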